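# Reset the bench interlock with its key pair

### The job

Reset the interlock unit: using only your fingertips, push its sliding guard all the way back by the ridge, then press the two large round keys down together, one under each fingertip, keep both fully down for three seconds and let them come up again, leaving the guard back. Press only that pair: never one of them alone, and not the small key between them. Do not lift or shift the unit, and leave the things beside it where they stand.

Things in the scene. Friction and masses are not known exactly. Their poses are not given: they have to be found in the camera images.
- unit: the interlock unit: a heavy (about 1.8 kg) white box with a grey deck, standing loose on rubber feet, 140 mm deep (x), 150 mm wide (y), deck 44 mm above the worktop. Origin: centre of its underside, on the worktop; x points from its front to its back (away from the robot, within 0.35 rad), y to its left, z up. Shoved hard, it slides.
- guard (a joint): travel of the sliding guard along the unit's +x (to the back): 0 = forward over the keys, 0.055 m = stop, fully back. It starts at 0 to 0.012, slides with about 1.5 N of friction and stays where it is left.
- guard_ridge (a point): middle of the top edge, on the front face, of the guard's ridge; moves with the guard; at unit x = -30 mm plus the travel, y = 0. The guard is an aluminium bridge 50 mm deep, 130 mm wide, its flat top 66 mm above the worktop; the ridge is of darker steel, 70 mm wide (y), its upright front face 20 mm high (top 86 mm above the worktop), its back sloping; 30 mm of flat top lie before it.
- key_left (a joint): travel of the left large key of the pair: 0 = up, 0.006 m = fully down. It springs back up; it starts to move at about 1.2 N and is fully down at 4 N.
- key_left_top (a point): centre of the top face of the left large key: flat, round, black plastic, 24 mm wide, at unit position x = -35, y = +30 mm; top 60 mm above the worktop when up, 54 mm when fully down. The point moves with the key.
- key_right (a joint): travel of the right large key of the pair: 0 = up, 0.006 m = fully down. It springs back up; it starts to move at about 1.2 N and is fully down at 4 N.
- key_right_top (a point): centre of the top face of the right large key: flat, round, black plastic, 24 mm wide, at unit position x = -35, y = -30 mm; top 60 mm above the worktop when up, 54 mm when fully down. The point moves with the key.
- key_small (a joint): travel of the small key midway between the large ones (12 mm wide, top 50 mm above the worktop, so 10 mm lower than theirs): 0 = up, 0.003 m = fully down, springs back.
- brass_union: brass pipe union, threaded at both ends, lying, 22x44x19 mm; stands loose beside the unit; origin: centre of its underside
- coupler_short: white plastic hose coupler standing upright, 28 mm wide, 46 mm high; stands loose beside the unit; origin: centre of its underside
- stopper_0: orange rubber stopper, 30 mm wide, 29 mm high; stands loose beside the unit; origin: centre of its underside
- filter_cassette_1: round white filter cassette with a small plug on top, 40 mm wide, 38 mm high; stands loose beside the unit; origin: centre of its underside

How it is judged (in metres and radians):
On the way, in this order (a step that is already met when the one before it is completed fails the run):
1. the guard is pushed back, clear of the keys, both still up (value of joint guard above 0.047 m and value of joint each of key_left, key_right below 0.002 m), for 0.2 s.
2. both large keys are down together for the hold time (value of joint each of key_left, key_right above 0.004 m and value of joint guard above 0.045 m), for 2.7 s.
At the end, for the whole second after the job is handed in: All three keys are up (within 1 mm), the guard is back (at least 45 of its 55 mm), the unit stands level and at rest within 20 mm of where it was, and the four things beside it are within 20 mm of where they were (value of joint each of key_left, key_right, key_small below 0.001 m and value of joint guard above 0.045 m and distance of each of unit, brass_union, coupler_short, stopper_0, filter_cassette_1 from where it was at the start of the episode below 0.02 m and angle between unit's own z axis and vertical below 0.05 rad and linear speed of unit below 0.01 m/s); the robot touches nothing.
It fails at once if one large key is pressed alone (over 4.5 mm while the other is under 1 mm) ((value of joint key_left above 0.0045 m and value of joint key_right below 0.001 m) or (value of joint key_right above 0.0045 m and value of joint key_left below 0.001 m)).
It fails at once if the small key is pressed (over 1.5 mm) (value of joint key_small above 0.0015 m).
It fails at once if the unit is lifted, tipped or shifted over 20 mm (distance of unit from where it was at the start of the episode above 0.02 m or height (world z) of unit above 0.008 m or angle between unit's own z axis and vertical above 0.08 rad).
It fails at once if a thing beside the unit is lifted or moved over 20 mm (distance of any of brass_union, coupler_short, stopper_0, filter_cassette_1 from where it was at the start of the episode above 0.02 m).
It also fails if it takes over 48 s, if anything falls off the work surface, if the arm or the gripper's body presses on something with over 40 N, if the wrist force passes 120 N, or if a joint passes its speed limit or range.

### The arm

A 7-joint arm with a two-finger parallel gripper is mounted at the origin on a cart in front of the work surface, level with it; the furniture and walls round the work are solid. World frame = base frame: x ahead of the robot, y to its left, z up, the work surface at z = 0. Lengths are in mm, angles in rad, forces in N, time in s.
With the tool pointing down it reaches from about 400 to 850 mm from the base axis. Payload 4.5 kg.
Tool frame: the origin (TCP) lies midway between the tips of the shut fingers; the grasp point (between the pads) lies 19 mm behind it; z points along the fingers, y is the line along which they close (so a half turn about z gives the same grasp; the last joint's range is limited). The gripper opens to 88 mm and grips with 3 to 60 N. Pads are 18 mm wide; open, the fingers measure 123 mm over their backs; the gripper's body (75 mm by 187 mm) begins 45 mm behind the grasp point.
Start: joints at [-1.252, 0.689, -0.195, 1.565, 0.157, 0.902, -0.215], TCP at [175.583, 599.853, 238.743] pointing down, gripper open.
Joint ranges: [-3.01, 3.01], [-0.46, 2.08], [-1.47, 1.51], [0.13, 2.56], [-1, 4.14], [0.04, 2.09], [-2.66, 2.66]. Speed limits (rad/s): [2.57, 2.57, 3.14, 3.14, 3.14, 3.14, 3.14].

### API

Orientations are given as a rotation vector (axis times angle).
In Python, from station import read_state, camera, manip gives the robot as it stands.
- The arm moves only by the shell command python3 -m jog 'ROWS'. ROWS is JSON, a list that holds one entry, the list of rows, each a list of 7 numbers: the closure, from 0 (fully open) to 1 (shut), then the shift along the world's x, y, z in mm, then the turn, a rotation vector about the world's x, y, z in degrees. A call has 1 to 10 rows; each row is the pose to reach, as a shift and turn from the pose commanded when the call began; what a row does not reach only later rows make up. A row lasts 1/10 s, in which the tool goes at most 50 mm and 8.59 degrees, less where a joint would pass 70% of its speed; a pose out of reach is approached as far as the arm can. A call with a gripper value outside its range is refused whole. The fingers move at their own pace and stop on an object; the grip force is fixed at half the most. Time passes only in rows, so rows that repeat a pose let the fingers close. It gives the time, the measured TCP pose, the force, the opening and the grip force at its end, in the units of the state.
- read_state(): the state, without advancing time (a new reading comes with each control period).
- camera(name): name is "side" or "top"; returns a dict with "img" (420x560x3 uint8, red, green, blue), "z_map" (420x560 float32, mm along the optical axis (not along the pixel's ray), 0 where there is no reading), "camera_matrix" (3x3 intrinsics, pixels), "rvec" (rotation vector, rad) and "tvec" (3), from world to camera coordinates, as OpenCV has them. Camera axes: x right, y down, z forward; pixel columns grow to the right and rows downward; lengths in mm; the calibration is good to about 2 mm. A picture is of the moment at which its call begins.
- manip.close_job(): hands the job in; it is judged then, once.
The state is a dict: "time": time; "joint_pos": joint angles; "joint_velocities": joint speeds; "joint_torque": joint torques, N m; "position": TCP position; "ee_rot": TCP orientation; "contact_force": force on the tool from outside, world axes, zero at the start; "torque": the same for the moment, N m; "width": opening from 0.0 (shut) to 1.0 (fully open); "finger_force": force on a finger pad.
Only numpy, scipy, OpenCV 4.12 (cv2) and the standard library are available. Lean on these libraries where they do the work, as an engineer would, in place of code of your own. Each camera call takes 0.05 s, during which the arm holds its last target. There are 200 camera calls.

## Working session

There is one attempt and no reset: what is moved stays moved. The work goes in short steps, Python scripts to look and compute and a shell command to move; the robot and the scene stay as the last step left them, time stands still between calls to the robot, and variables do not carry over. Pictures are saved under pics/ and viewed, at most 10 in all, crops included, and the job is handed in when it is done.

```bash
mkdir -p pics; ls; python3 - <<'E'
from station import read_state, camera
import cv2,numpy as np,pickle
s=read_state();print({k:np.round(v,3).tolist() for k,v in s.items()})
for n in("top","side"):
    c=camera(n);pickle.dump(c,open(f"{n}0.pkl","wb"));cv2.imwrite(f"pics/{n}0.png",c["img"][...,::-1])
    print(n,c["camera_matrix"].tolist(),np.round(c["rvec"],3),np.round(c["tvec"]))
E
```

```text
pics
{'time': 0.0, 'joint_pos': [-1.252, 0.69, -0.195, 1.566, 0.157, 0.902, -0.215], 'joint_velocities': [-0.001, -0.001, 0.0, -0.001, -0.001, 0.001, 0.001], 'joint_torque': [0.0, -52.756, -1.267, -15.344, -0.053, 0.006, 0.0], 'position': [175.427, 599.212, 237.901], 'ee_rot': [-0.446, -3.11, 0.003], 'contact_force': [-0.594, 0.697, -0.457], 'torque': [-0.024, 0.061, -0.019], 'finger_force': 0.0, 'width': 0.999}
top [[451.38195927503654, 0.0, 278.25861444761523], [0.0, 451.38195927503654, 206.94157639186272], [0.0, 0.0, 1.0]] [ 2.167 -2.173  0.08 ] [ 17. 592. 884.]
side [[460.8402520991257, 0.0, 276.7307607522849], [0.0, 460.8402520991257, 210.47376490541893], [0.0, 0.0, 1.0]] [ 0.574 -2.376  1.581] [513. 175. 659.]
```

View pics/top0.png

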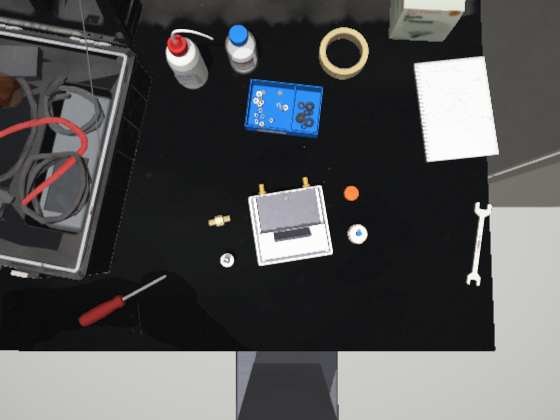

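View pics/side0.png

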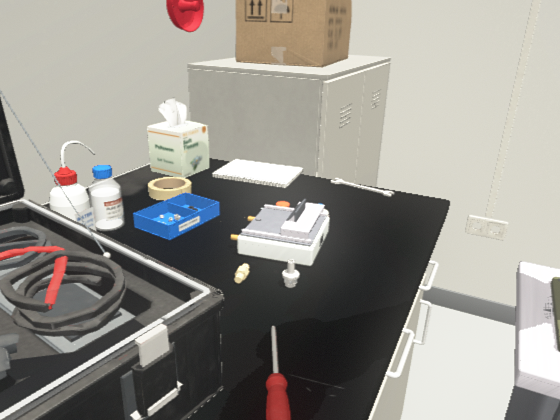

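```bash
python3 - <<'E'
import cv2,numpy as np,pickle
a=pickle.load(open("top0.pkl","rb"))["img"][170:280,200:380,::-1];b=pickle.load(open("side0.pkl","rb"))["img"][190:290,225:345,::-1]
a=cv2.resize(a,(720,440)) ;b=cv2.resize(b,(720,600))
cv2.imwrite("pics/c_top.png",a);cv2.imwrite("pics/c_side.png",b)
E
```

```text
(no output)
```

View pics/c_top.png

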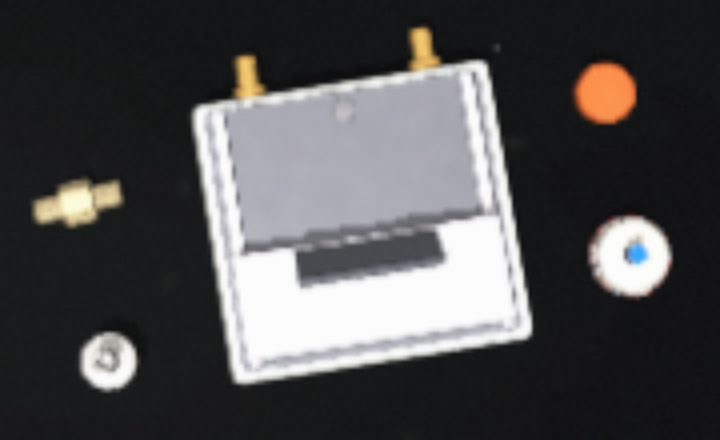

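View pics/c_side.png

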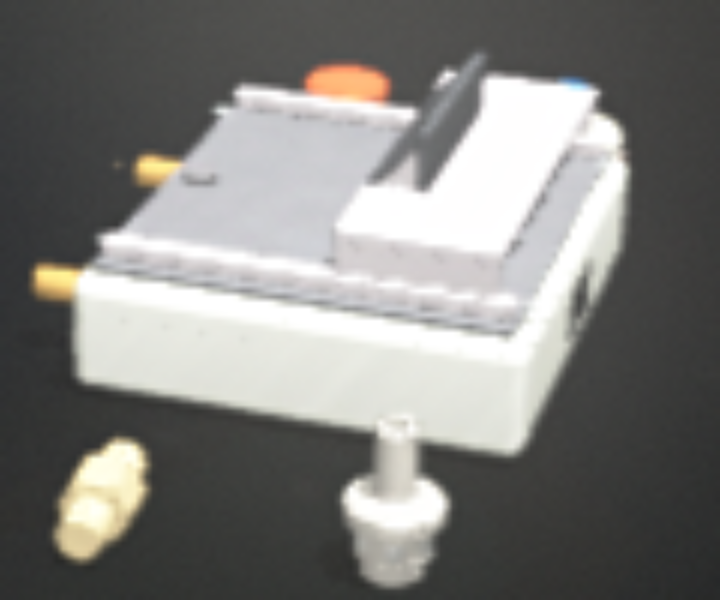

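```bash
cat > h.py <<'E'
import cv2,numpy as np
def geo(c):
    R=cv2.Rodrigues(np.array(c["rvec"],float))[0];return c["camera_matrix"],R,np.array(c["tvec"],float).ravel()
def plane(c,uv,z):
    K,R,t=geo(c);uv=np.atleast_2d(np.array(uv,float))
    d=(R.T@np.linalg.inv(K)@np.c_[uv,np.ones(len(uv))].T).T;o=-R.T@t
    return o+d*((z-o[2])/d[:,2])[:,None]
def cloud(c):
    K,R,t=geo(c);v,u=np.mgrid[:420,:560];z=c["z_map"].astype(float)
    p=np.stack([(u-K[0,2])/K[0,0]*z,(v-K[1,2])/K[1,1]*z,z],-1)
    return (p-t)@R
def proj(c,P):
    return cv2.projectPoints(np.atleast_2d(np.array(P,float)),np.array(c["rvec"],float),np.array(c["tvec"],float),c["camera_matrix"],None)[0][:,0]
E
python3 - <<'E'
from h import *
import pickle
c=pickle.load(open("top0.pkl","rb"));s=pickle.load(open("side0.pkl","rb"))
print("cams",[(-geo(k)[1].T@geo(k)[2]).round() for k in(c,s)])
m=np.zeros((420,560),np.uint8);m[170:280,200:380]=(c["img"][170:280,200:380].max(-1)>90)
n=0;m=cv2.morphologyEx(m,cv2.MORPH_CLOSE,np.ones((7,7)));m=cv2.morphologyEx(m,cv2.MORPH_OPEN,np.ones((13,13)))
cs,_=cv2.findContours(m,0,1);k=max(cs,key=cv2.contourArea)
W=plane(c,k.reshape(-1,2),44)[:,:2].astype(np.float32)
r=cv2.minAreaRect(W);print("rect",r)
P=cloud(c);Q=cloud(s)
cen=np.array(r[0]);yaw=np.deg2rad(r[2]); yaw=(yaw+np.pi/4)%(np.pi/2)-np.pi/4;print("yaw",yaw)
A=np.array([[np.cos(yaw),np.sin(yaw)],[-np.sin(yaw),np.cos(yaw)]])
for nm,X in(("top",P),("side",Q)):
    L=(X[...,:2]-cen)@A.T;z=X[...,2]
    inb=(abs(L[...,0])<70)&(abs(L[...,1])<75)
    for lo,hi in((38,50),(58,70),(76,95)):
        g=inb&(z>lo)&(z<hi);
        if g.sum():print(nm,lo,g.sum(),"z",np.median(z[g]).round(1),"x",np.percentile(L[g][:,0],[2,98]).round(1),"y",np.percentile(L[g][:,1],[2,98]).round(1))
# ridge dark mask in top
img=c["img"].astype(int);d=np.zeros((420,560),bool);sub=img[228:246,272:313].max(-1)<90;d[228:246,272:313]=sub
v,u=np.nonzero(d);print("dark",len(u),[ ((plane(c,np.c_[u,v],h)[:,:2]-cen)@A.T) [:,0].__array__() .min().round(1) for h in(66,86)],[np.percentile(((plane(c,np.c_[u,v],86)[:,:2]-cen)@A.T)[:,1],[1,99]).round(1)])
# things
for nm,uv,h in(("brass",(219.5,220.5),10),("coupler",(227,260),46),("stopper",(351,193.5),29),("cass",(357.5,234),30)):
    p=plane(c,uv,h)[0];print(nm,p.round(),((p[:2]-cen)@A.T).round())
E
```

```text
cams [array([512.,   3., 932.]), array([232., 713., 406.])]
rect ((557.360595703125, -6.901191711425781), (144.2180938720703, 149.49305725097656), 8.925370216369629)
yaw 0.1557770972350887
top 38 3161 z 43.6 x [-67.3  65.5] y [-72.1  70. ]
top 58 1443 z 65.8 x [-58.8 -10.5] y [-63.8  61.7]
top 76 226 z 83.1 x [-29.5 -17.2] y [-34.3  32.3]
side 38 1763 z 44.2 x [-65.8  64.3] y [-59.8  73.3]
side 58 738 z 66.1 x [-56.9  -9.6] y [-60.2  67.1]
side 76 113 z 82.7 x [-27.9 -16.4] y [-31.9  36.7]
dark 220 [np.float64(-25.3), np.float64(-25.7)] [array([-32.4,  32.2])]
brass [566. 136.  10.] [ 31. 140.]
coupler [487. 116.  46.] [-51. 132.]
stopper [ 619. -131.   29.] [  41. -132.]
cass [ 537. -142.   30.] [ -41. -131.]
```

```bash
python3 -m jog '[[[0.7,12,-33,5,0,0,0],[0.7,25,-66,10,0,0,3],[0.7,37,-99,15,0,0,6],[0.7,50,-132,20,0,0,9],[0.7,62,-165,20,0,0,12],[0.7,75,-198,20,0,0,15],[0.7,87,-231,20,0,0,18],[0.7,100,-264,20,0,0,21],[0.7,112,-297,20,0,0,24],[0.7,125,-330,20,0,0,25]]]'
```

```text
time: 1.1
position: [300.8, 268.3, 258.6]
ee_rot: [0.241, -3.132, 0.0]
contact_force: [1.5, -0.4, -0.6]
width: 0.295
finger_force: 0.0
```

```bash
python3 -m jog '[[[0.7,23,-31,0,0,0,0],[0.7,46,-62,0,0,0,0],[0.7,70,-93,0,0,0,0],[0.7,94,-124,-20,0,0,0],[0.7,117,-155,-40,0,0,0],[0.7,140,-187,-60,0,0,0],[0.7,164,-218,-80,0,0,0],[0.7,188,-250,-95,0,0,0],[0.7,211,-281,-108,0,0,0],[0.7,211,-281,-108,0,0,0]]]'
python3 - <<'E'
from station import read_state, camera
from h import *
import pickle
s=read_state();print(s["position"],s["contact_force"],s["ee_rot"])
o=[]
for n in("top","side"):
    c=camera(n);pickle.dump(c,open(f"{n}1.pkl","wb"))
    u,v=proj(c,[s["position"]])[0].astype(int);print(n,u,v)
    o.append(cv2.resize(c["img"][max(v-60,0):max(v-60,0)+120,u-60:u+60,::-1],(400,400)))
cv2.imwrite("pics/p1.png",np.hstack(o))
E
```

```text
time: 2.1
position: [513.2, -17.2, 148.7]
ee_rot: [0.223, -3.132, 0.005]
contact_force: [-1.1, -0.7, 1.1]
width: 0.298
finger_force: 0.0
[513.21049198 -17.16209018 148.67901178] [-1.08400554 -0.66351966  1.09132886] [ 0.2234559 -3.1323718  0.0047551]
top 296 246
side 312 172
```

View pics/p1.png

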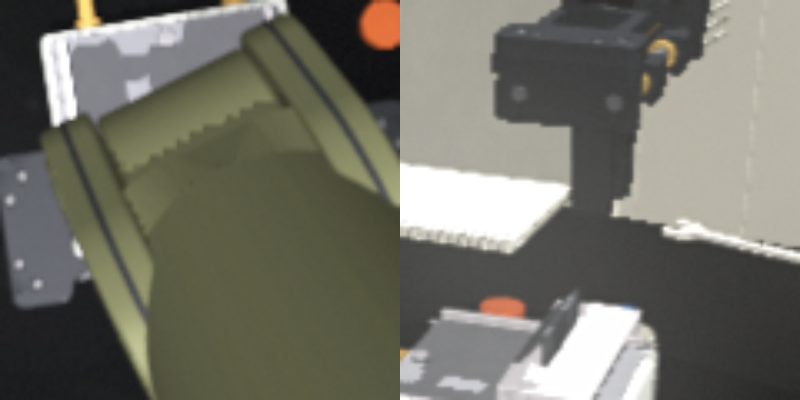

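```bash
python3 -m jog '[[[0.7,-1,2,-20,0,0,1],[0.7,-1,2,-40,0,0,1],[0.7,-1,2,-60,0,0,1],[0.7,-1,2,-70,0,0,1],[0.7,-1,2,-74,0,0,1],[0.7,-1,2,-74,0,0,1],[0.7,-1,2,-74,0,0,1]]]'
python3 - <<'E'
from station import read_state, camera
from h import *
s=read_state();p=s["position"];print(p,s["contact_force"],s["ee_rot"])
c=camera("side");u,v=proj(c,[p])[0];print(u,v);u,v=int(u),int(v)
cv2.imwrite("pics/p2.png",cv2.resize(c["img"][v-50:v+50,u-60:u+60,::-1],(720,600)))
E
```

```text
time: 2.9
position: [511.0, -8.8, 77.5]
ee_rot: [-0.266, 3.129, 0.0]
contact_force: [0.4, 0.6, 0.1]
width: 0.301
finger_force: 0.0
[510.96589152  -8.75753051  77.48037248] [0.40319394 0.57289659 0.13277497] [-2.65802699e-01  3.12916431e+00  3.51227685e-04]
310.0976945884347 211.59209488504058
```

View pics/p2.png

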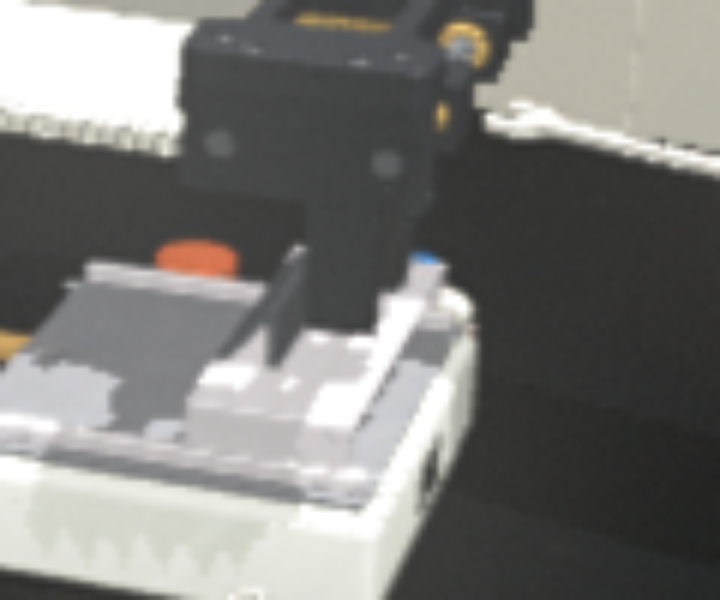

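```bash
python3 -m jog '[[[0.7,0,-4,-3,0,0,-0.5],[0.7,4,-4,-3,0,0,-0.5],[0.7,9,-3,-3,0,0,-0.5],[0.7,14,-2,-3,0,0,-0.5],[0.7,19,-1,-3,0,0,-0.5],[0.7,25,0,-3,0,0,-0.5],[0.7,31,1,-3,0,0,-0.5],[0.7,37,2,-3,0,0,-0.5],[0.7,43,3,-3,0,0,-0.5],[0.7,49,4,-3,0,0,-0.5]]]'
cat > g.py <<'E'
from station import read_state, camera
from h import *
cen=np.array([557.4,-6.9]);yaw=.1558
A=np.array([[np.cos(yaw),np.sin(yaw)],[-np.sin(yaw),np.cos(yaw)]])
s=read_state();p=s["position"];a=s["ee_rot"]/np.linalg.norm(s["ee_rot"])
print("tcp",p.round(1),"local",(A@(p[:2]-cen)).round(1),"yaw",(np.arctan2(a[1],a[0])*2%np.pi).round(3),"F",s["contact_force"].round(1),s["width"],s["time"])
c=camera("side");X=cloud(c);L=(X[...,:2]-cen)@A.T;z=X[...,2]
g=(abs(L[...,0])<70)&(L[...,1]>41)&(L[...,1]<68)&(z>60)&(z<70)
print("guard x",np.percentile(L[g][:,0],[2,98]).round(1),g.sum())
g=(abs(L[...,0])<100)&(L[...,1]>60)&(L[...,1]<90)&(z>15)&(z<50)
print("unit side x",np.percentile(L[g][:,0],[1,99]).round(1),"y",np.median(L[g][:,1]).round(1))
E
python3 g.py
```

```text
time: 3.95
position: [560.0, -5.1, 73.7]
ee_rot: [0.251, -3.131, -0.0]
contact_force: [-1.0, -1.1, -0.0]
width: 0.3
finger_force: 0.9
tcp [560.   -5.1  73.7] local [2.9 1.4] yaw 0.16 F [-1.  -1.1 -0. ] 0.29985818040401224 3.95
guard x [-14.6  33.3] 250
unit side x [-68.2  67.7] y 74.3
```

```bash
python3 -m jog '[[[0.7,2,0,0,0,0,0],[0.7,4,0.5,0,0,0,0],[0.7,6,1,0,0,0,0],[0.7,8,1.2,0,0,0,0],[0.7,8,1.2,0,0,0,0],[0.7,8,1.2,0,0,0,0]]]'; python3 g.py
```

```text
time: 4.6
position: [568.0, -3.6, 73.8]
ee_rot: [-0.252, 3.13, 0.001]
contact_force: [-0.0, -0.3, 0.1]
width: 0.3
finger_force: 0.1
tcp [568.   -3.6  73.8] local [11.   1.7] yaw 0.161 F [-0.  -0.3  0.1] 0.30034780054467974 4.6
guard x [-6.3 41.8] 252
unit side x [-68.2  67.8] y 74.3
```

```bash
python3 -m jog '[[[0.7,1,0.2,0,0,0,0],[0.7,2,0.3,0,0,0,0],[0.7,2,0.3,0,0,0,0],[0.7,2,0.3,0,0,0,0]]]'; python3 g.py
```

```text
time: 5.05
position: [569.6, -3.5, 73.7]
ee_rot: [0.252, -3.131, -0.001]
contact_force: [-1.3, 0.8, 1.2]
width: 0.303
finger_force: 0.5
tcp [569.6  -3.5  73.7] local [12.6  1.5] yaw 0.16 F [-1.3  0.8  1.2] 0.30262326128523037 5.05
guard x [-4.7 43.4] 247
unit side x [-68.1  67.9] y 74.3
```

```bash
python3 -m jog '[[[0.7,-5,-1,0,0,0,0],[0.7,-10,-2,0,0,0,0],[0.7,-10,-2,25,0,0,0],[0.52,-30,-5,60,0,0,0],[0.52,-60,-9,80,0,0,0],[0.52,-100,-16,110,0,0,0],[0.52,-140,-22,130,0,0,0],[0.52,-180,-28,150,0,0,0],[0.52,-180,-28,150,0,0,0]]]'
python3 - <<'E'
from g import *
import pickle
t=camera("top");o=[]
for n,k in(("side",c),("top",t)):
    k=camera(n);pickle.dump(k,open(n+"2.pkl","wb"))
    u,v=proj(k,[[*(cen+A.T@[-20,0]),50]])[0].astype(int);print(n,u,v,"crop origin",u-50,v-50)
    o.append(cv2.resize(k["img"][v-50:v+50,u-50:u+50,::-1],(400,400)))
    for h in(30,-30):print(proj(k,[[*(cen+A.T@[-35,h]),60]])[0].round(1))
cv2.imwrite("pics/p3.png",np.hstack(o))
E
```

```text
time: 6.0
position: [383.8, -33.5, 225.2]
ee_rot: [0.249, -3.128, 0.005]
contact_force: [1.1, -0.5, -0.3]
width: 0.48
finger_force: 0.0
tcp [383.8 -33.5 225.2] local [-175.6    0.7] yaw 0.159 F [ 1.1 -0.5 -0.3] 0.4802304088757807 6.0
guard x [-5.2 43.6] 255
unit side x [-68.1  67.8] y 74.3
side 296 222 crop origin 246 172
[300.3 224.7]
[308.3 212.4]
top 291 233 crop origin 241 183
[277.1 243.8]
[307.9 238.8]
```

View pics/p3.png

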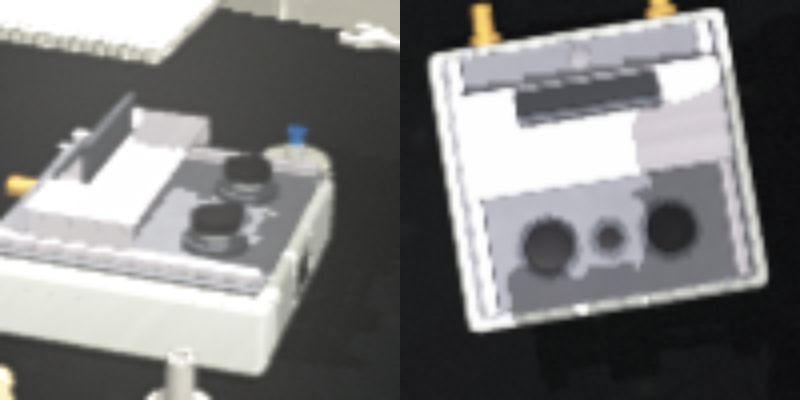

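```bash
python3 - <<'E'
from h import *
import pickle
s=pickle.load(open("side2.pkl","rb"));t=pickle.load(open("top2.pkl","rb"))
M=lambda c:geo(c)[0]@np.c_[geo(c)[1],geo(c)[2]]
T=np.array([[278.3,244.5],[308.8,240]]).T;S=np.array([[300.75,226.2],[308,213.75]]).T
X=cv2.triangulatePoints(M(t),M(s),T,S);X=(X[:3]/X[3]).T
print(X.round(1),X.mean(0).round(1),plane(t,T.T,60).mean(0).round(1),plane(s,S.T,60).mean(0).round(1))
d=X[0]-X[1];print(np.arctan2(-d[0],d[1]))
E
```

```text
[[517.3  15.4  56.5]
 [526.8 -43.3  56.7]] [522.  -14.   56.6] [521.  -14.3  60. ] [520.2  -6.5  60. ]
0.1590879350481622
```

```bash
python3 -m jog '[[[0.52,40,6,-20,0,0,0],[0.52,80,12,-40,0,0,0],[0.52,110,16,-60,0,0,0],[0.52,130,19,-85,0,0,0],[0.52,138,20,-110,0,0,0],[0.52,138,20,-130,0,0,0],[0.52,138,20,-145,0,0,0],[0.52,138,20,-150,0,0,0],[0.52,138,20,-150,0,0,0],[0.52,138,20,-150,0,0,0]]]'
python3 g.py
python3 - <<'E'
from station import read_state,camera
from h import *
c=camera("side");cv2.imwrite("pics/p4.png",cv2.resize(c["img"][172:252,255:351,::-1],(720,600)))
E
```

```text
time: 7.2
position: [528.2, -11.4, 73.9]
ee_rot: [-0.252, 3.131, 0.0]
contact_force: [-0.1, 0.2, 0.4]
width: 0.48
finger_force: 0.0
tcp [528.2 -11.4  73.9] local [-29.5   0.1] yaw 0.16 F [-0.1  0.2  0.4] 0.48044802607121173 7.2
guard x [-5.  43.9] 256
unit side x [-68.2  67.5] y 74.2
```

View pics/p4.png

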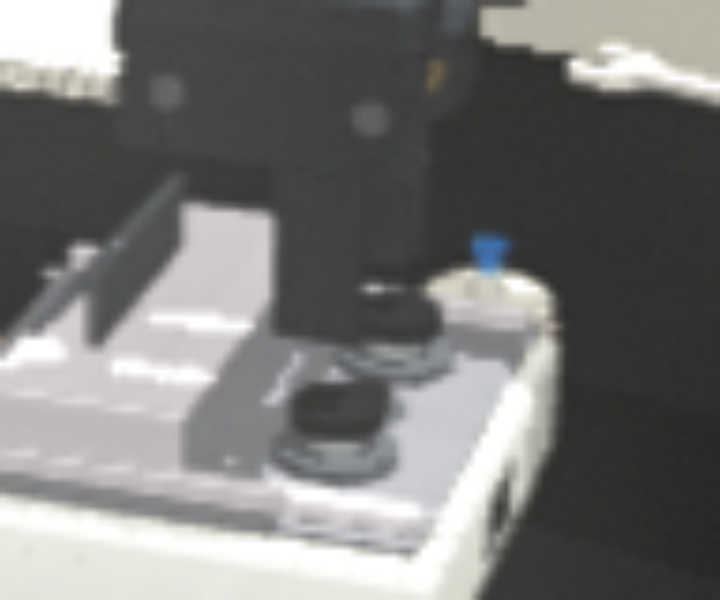

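```bash
python3 -m jog '[[[0.52,-3,-1,-2,0,0,0],[0.52,-6.5,-2,-5,0,0,0],[0.52,-6.5,-2,-9,0,0,0],[0.52,-6.5,-2,-11,0,0,0],[0.52,-6.5,-2,-11,0,0,0],[0.52,-6.5,-2,-11,0,0,0]]]'
python3 g.py
python3 - <<'E'
from station import read_state,camera
from h import *
c=camera("side");cv2.imwrite("pics/p5.png",cv2.resize(c["img"][172:252,255:351,::-1],(720,600)))
E
```

```text
time: 7.9
position: [521.2, -13.6, 62.7]
ee_rot: [-0.251, 3.131, 0.0]
contact_force: [0.4, -0.2, -0.2]
width: 0.474
finger_force: 0.0
tcp [521.2 -13.6  62.7] local [-36.8  -1. ] yaw 0.16 F [ 0.4 -0.2 -0.2] 0.4742445106194391 7.9
guard x [-4.8 43.5] 253
unit side x [-68.2  67.7] y 74.2
```

View pics/p5.png

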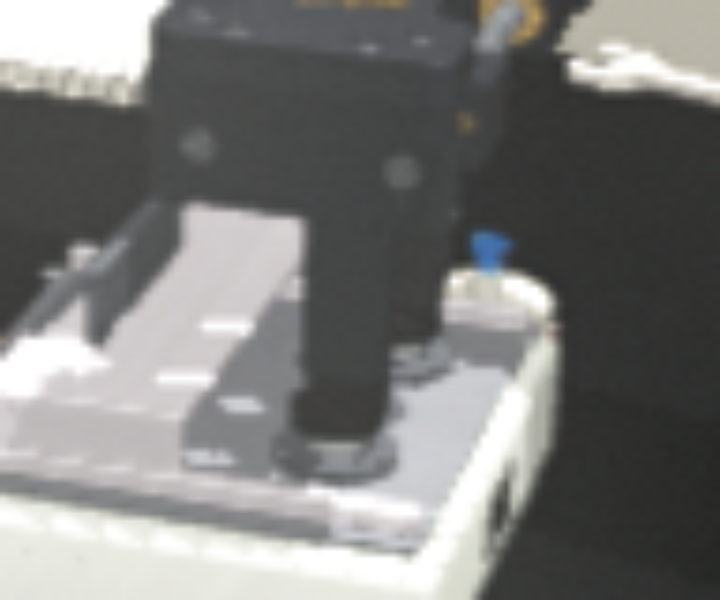

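```bash
python3 -m jog '[[[0.52,0,0,-2,0,0,0],[0.52,0,0,-4,0,0,0],[0.52,0,0,-6,0,0,0],[0.52,0,0,-8,0,0,0],[0.52,0,0,-8,0,0,0],[0.52,0,0,-8,0,0,0]]]'; python3 g.py
```

```text
time: 8.6
position: [521.3, -13.6, 55.1]
ee_rot: [-0.252, 3.131, -0.0]
contact_force: [-1.0, -0.6, 5.6]
width: 0.48
finger_force: 3.5
tcp [521.3 -13.6  55.1] local [-36.7  -1.1] yaw 0.16 F [-1.  -0.6  5.6] 0.4798962453055954 8.6
guard x [-4.7 44. ] 252
unit side x [-68.1  67.7] y 74.3
```

```bash
python3 -m jog '[[[0.52,0,0,-1,0,0,0],[0.52,0,0,-2,0,0,0],[0.52,0,0,-3,0,0,0],[0.52,0,0,-3,0,0,0],[0.52,0,0,-3,0,0,0]]]'
```

```text
time: 9.15
position: [521.4, -13.6, 54.1]
ee_rot: [-0.252, 3.13, -0.001]
contact_force: [-4.2, -0.3, 27.8]
width: 0.474
finger_force: 13.6
```

```bash
R='x'; python3 -m jog '[[[0.52,0,0,0.6,0,0,0],[0.52,0,0,0.6,0,0,0],[0.52,0,0,0.6,0,0,0],[0.52,0,0,0.6,0,0,0],[0.52,0,0,0.6,0,0,0],[0.52,0,0,0.6,0,0,0],[0.52,0,0,0.6,0,0,0],[0.52,0,0,0.6,0,0,0],[0.52,0,0,0.6,0,0,0],[0.52,0,0,0.6,0,0,0]]]'
python3 -m jog '[[[0.52,0,0,0,0,0,0],[0.52,0,0,0,0,0,0],[0.52,0,0,0,0,0,0],[0.52,0,0,0,0,0,0],[0.52,0,0,0,0,0,0],[0.52,0,0,0,0,0,0],[0.52,0,0,0,0,0,0],[0.52,0,0,0,0,0,0],[0.52,0,0,0,0,0,0],[0.52,0,0,0,0,0,0]]]'
python3 -m jog '[[[0.52,0,0,0,0,0,0],[0.52,0,0,0,0,0,0],[0.52,0,0,0,0,0,0],[0.52,0,0,0,0,0,0],[0.52,0,0,0,0,0,0],[0.52,0,0,0,0,0,0],[0.52,0,0,0,0,0,0],[0.52,0,0,0,0,0,0],[0.52,0,0,0,0,0,0],[0.52,0,0,0,0,0,0]]]'; python3 g.py
```

```text
time: 10.15
position: [521.3, -13.6, 54.2]
ee_rot: [-0.251, 3.13, -0.001]
contact_force: [-3.4, 0.8, 21.9]
width: 0.478
finger_force: 10.9
time: 11.15
position: [521.4, -13.6, 54.2]
ee_rot: [-0.251, 3.13, -0.001]
contact_force: [-4.3, -0.2, 21.1]
width: 0.475
finger_force: 10.9
time: 12.15
position: [521.4, -13.7, 54.2]
ee_rot: [-0.251, 3.13, -0.001]
contact_force: [-4.0, 0.5, 21.3]
width: 0.485
finger_force: 10.9
tcp [521.4 -13.7  54.2] local [-36.6  -1.1] yaw 0.16 F [-4.   0.5 21.3] 0.4849911330289397 12.15
guard x [-4.2 43.7] 246
unit side x [-68.3  67.3] y 74.4
```

```bash
python3 -m jog '[[[0.52,0,0,0,0,0,0],[0.52,0,0,0,0,0,0],[0.52,0,0,0,0,0,0],[0.52,0,0,0,0,0,0],[0.52,0,0,3,0,0,0],[0.52,0,0,6,0,0,0],[0.52,0,0,10,0,0,0],[0.52,0,0,20,0,0,0],[0.52,0,0,40,0,0,0],[0.52,0,0,60,0,0,0]]]'
python3 -m jog '[[[0.52,-40,-6,25,0,0,0],[0.52,-80,-12,50,0,0,0],[0.52,-120,-18,75,0,0,0],[0.52,-140,-20,100,0,0,0],[0.52,-140,-20,100,0,0,0],[0.52,-140,-20,100,0,0,0]]]'; python3 g.py
python3 - <<'E'
from station import camera
from h import *
c=camera("top");cv2.imwrite("pics/p6.png",cv2.resize(c["img"][170:280,200:380,::-1],(720,440)))
E
```

```text
time: 13.2
position: [520.6, -13.7, 112.9]
ee_rot: [0.252, -3.13, -0.0]
contact_force: [0.0, 0.5, -1.1]
width: 0.478
finger_force: 0.0
time: 13.8
position: [382.1, -33.7, 212.8]
ee_rot: [-0.251, 3.129, 0.0]
contact_force: [-0.1, -1.0, -0.3]
width: 0.481
finger_force: 0.0
tcp [382.1 -33.7 212.8] local [-177.3    0.7] yaw 0.16 F [-0.1 -1.  -0.3] 0.4807486515199603 13.8
guard x [-4.5 43.3] 245
unit side x [-68.3  67.8] y 74.3
```

View pics/p6.png

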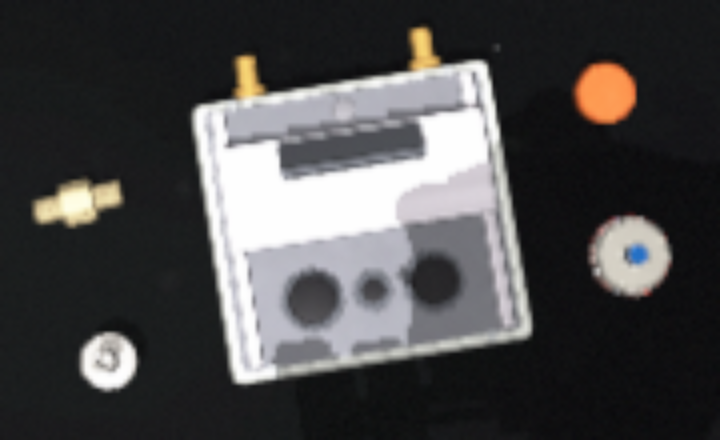

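The picture shows the guard back, with its ridge at about (350,150), and both large keys clear at (312,298) and (435,278). The unit and the four things beside it have not moved.

```bash
python3 -c "
from station import manip
print(manip.close_job())"
```

```text
the job is handed in; nothing more can be done
None
```

I handed the job in: guard left about 53 of 55 mm back, both large keys held fully down together for a little over 3 s and released, and the unit and the things beside it not visibly moved; the hand-in call returned no verdict.

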